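# Set the green card dispenser to its refill position

## Robot

A 6-joint arm with a two-finger parallel gripper is mounted at the origin on the work surface. World frame = base frame: x ahead of the robot, y to its left, z up, the work surface at z = 0. Lengths are in m, angles in degrees, forces in N, time in s.
With the tool pointing down it reaches from about 0.3 to 0.75 m from the base axis. Payload 8.5 kg.
Tool frame: the origin (TCP) lies midway between the tips of the shut fingers; the grasp point (between the pads) lies 19 mm behind it; z points along the fingers, y is the direction in which the jaws open and shut (so a half turn about z gives the same grasp; the last joint's range is limited). The gripper opens to 85 mm and grips with 20 to 120 N. Pads are 22 mm wide; open, the fingers measure 114 mm over their backs; the gripper's body (76 mm by 85 mm) begins 54 mm behind the grasp point. The pads swing forward as they close: fully open they stand 13 mm farther back than shut.
Start: joints at [-76.736, 21.807, 74.336, -0, 83.858, -12.336], TCP at [0.238, -0.496, 0.197] pointing down, gripper open.
Joint ranges: [-178.18, 178.18], [-50.72, 133.34], [12.68, 142.11], [-81.47, 261.47], [9.98, 163.14], [-165.26, 165.26]. Speed limits (degrees/s): [136.94, 136.94, 180, 180, 180, 180].

## Interface

Orientations are given as a 3x3 rotation matrix whose columns are the frame's x, y, z axes.
In Python, from rig import status, eyes, env gives the robot as it stands. The module is installed in compiled form; this text tells all that it offers.
- The arm moves only by the tool play_rows, never from a script. Its argument "targets" is text: rows parted by semicolons, each of 5 numbers parted by spaces: the shift along the tool's x, y, z in m, then the turn about the tool's z in rad, then the closure, from 0 (fully open) to 1 (shut). A call has 1 to 5 rows; each row is the pose to reach, as a shift and turn from the pose commanded when the call began, along the tool's axes at that moment; what a row does not reach only later rows make up. A row lasts 1/10 s, in which the tool goes at most 50 mm and 8.59 degrees, less where a joint would pass 70% of its speed; a pose out of reach is approached as far as the arm can. A call with a gripper value outside its range is refused whole. The fingers move at their own pace and stop on an object; "force" is the grip in N (left out, the last holds). Time passes only in rows, so rows that repeat a pose let the fingers close. It gives the time, the measured TCP pose, the force and the opening at its end, in the units of the state.
- status.observe(): the state, without advancing time (a new reading comes with each control period).
- eyes.get_image(name): name is "side" or "top"; returns a dict with "pixels" (420x560x3 uint8, red, green, blue), "range_z" (420x560 float32, m along the optical axis (not along the pixel's ray), 0 where there is no reading), "mtx" (3x3 intrinsics, pixels), "k1" (the pictures are not rectified: a ray, as slopes to the right and down, at radius r is drawn at 1 + k1 r^2 times it, then the intrinsics apply), "world_to_cam" (4x4, takes a point from world to camera coordinates). Camera axes: x right, y up, looking along -z (the intrinsics and any distortion apply to the point x, -y, -z); pixel columns grow to the right and rows downward; lengths in m; the calibration is good to about 2 mm. A picture is of the moment at which its call begins.
- env.close_job(): hands the job in, once; it reports no verdict.
The state is a dict: "time_s": time; "q": joint angles; "qvel": joint speeds; "joint_efforts": joint torques, N m; "position": TCP position; "tool_rot": TCP orientation; "ft_force": force on the tool from outside, world axes, zero at the start; "wrist_torque": the same for the moment, N m; "grip_width": finger opening in m.
Only numpy, scipy, OpenCV 4.12 (cv2) and the standard library are available. Lean on these libraries where they do the work, as an engineer would, in place of code of your own. Each camera call takes 0.05 s, during which the arm holds its last target.

## Task

Get the green gift-card dispenser ready for refilling: with the fingertips push its sprung green slide right back towards the black end block, then let it go so that it springs back and catches on its stop pin half-way. Only push, never straddle or grip the slide, and leave the blue dispenser's slide, the card terminal, the pen pot and the pack of cards as they are. Finish clear of everything.

Things in the scene. Friction and masses are not known exactly. Their poses are not given: they have to be found in the camera images.
- green_dispenser: Base of the green card dispenser, fixed to the counter: white plate 260 x 130 x 8 mm; origin at the centre of its underside, z up. +x is the push direction, from the front lip (x = -127 mm, top 16 mm high) to the black end block (x = 85 to 125 mm, 52 mm high). The green slide on it is a block 90 x 90 mm, top 66 mm high, pushed face at x = -95 mm when home, open space in front of it.
- green_face (a point): Centre of the green slide's flat upright pushed face (90 mm wide, from 10 to 66 mm above the counter; ribbed dark pad), 42 mm above the counter. It moves with the slide; the face's outward normal is the dispenser's -x.
- green_slide (a joint): Green slide's travel along the dispenser's +x, in m: 0 home (front), 0.075 hard stop at the back. A spring drives it home (3 N at home, 6.5 N at the back, up to 3 N more while it rides over the pin). Once pushed past about 0.040 the pin pops up, and the slide let go returns only to 0.038 and stays latched; let go earlier it returns to 0.
- green_pin_tip (a point): Top of the green dispenser's brass stop pin, 10 mm thick, 30 mm high, at x = 25, y = 52 mm of the dispenser; it is sprung, and a steel lug on the slide's +y side presses it down in passing and then catches on it. Need not be touched.
- blue_dispenser: Base of the blue card dispenser, fixed to the counter: white plate 260 x 130 x 8 mm; origin at the centre of its underside, z up. +x is the push direction, from the front lip (x = -127 mm, top 16 mm high) to the black end block (x = 85 to 125 mm, 52 mm high). The blue slide on it is a block 90 x 90 mm, top 66 mm high, pushed face at x = -95 mm when home, open space in front of it.
- blue_slide (a joint): The blue slide's travel in m, 0 home to 0.075; to be left alone, at 0.
- terminal_mid (a point): Centre of a loose black card terminal lying flat, 170 x 78 x 28 mm (0.35 kg), 14 mm above the counter. Leave alone.
- pen_pot_mid (a point): Centre of a loose white pen pot, 80 mm diameter and 95 mm high, pens standing up to 145 mm; 47 mm above the counter. Leave alone.
- card_pack_mid (a point): Centre of a loose pack of red and white plastic cards lying flat, 86 x 54 x 30 mm; 15 mm above the counter. Leave alone.

How it is judged (in metres and radians):
On the way, in this order (a step that is already met when the one before it is completed fails the run):
1. the green slide has been pushed well back, at least 55 mm (value of joint green_slide above 0.055 m), for 0.05 s.
2. the green slide has been let go and has come to rest on its stop pin (value of joint green_slide between 0.034 and 0.042 m and velocity of joint green_slide below 0.01 m/s and contact force between the fingers and green_slide below 0.1 N), for 0.3 s.
At the end, for the whole second after the job is handed in: The green slide rests latched on its stop pin, 34 to 42 mm from home; the blue slide is at home (under 5 mm); terminal, pen pot and card pack are within 20 mm of where they stood (value of joint green_slide between 0.034 and 0.042 m and velocity of joint green_slide between -0.01 and 0.01 m/s and value of joint blue_slide below 0.005 m and distance of each of terminal_mid, pen_pot_mid, card_pack_mid from where it was at the start of the episode below 0.02 m); the robot touches nothing.
It fails at once if the blue slide is pushed more than 10 mm (value of joint blue_slide above 0.01 m).
It fails at once if the gripper straddles the green slide (grasp point inside the block) (x of the grasp point in the frame of green_face between 0.012 and 0.085 m and y of the grasp point in the frame of green_face between -0.04 and 0.04 m and z of the grasp point in the frame of green_face below 0.016 m).
It fails at once if the card terminal is lifted, carried or knocked more than 20 mm (distance of terminal_mid from where it was at the start of the episode above 0.02 m).
It fails at once if the pen pot is lifted, carried or knocked more than 20 mm (distance of pen_pot_mid from where it was at the start of the episode above 0.02 m).
It fails at once if the card pack is lifted, carried or knocked more than 20 mm (distance of card_pack_mid from where it was at the start of the episode above 0.02 m).
It also fails if it takes over 32 s, if anything falls off the work surface, if the arm or the gripper's body presses on something with over 40 N, if the wrist force passes 120 N, or if a joint passes its speed limit or range.

## Working session

There is one attempt and no reset: what is moved stays moved. The work goes in short steps, Python scripts to look and compute and a tool call to move; the robot and the scene stay as the last step left them, time stands still between calls to the robot, and variables do not carry over. Pictures are saved under pics/ and viewed, and the job is handed in when it is done.

Besides the shell and the picture viewer there is one more tool, called after "Call:" as name(argument=value, ...) on one line, values as JSON. play_rows: Moves the arm, as the interface text tells. Its arguments: {"type":"object","properties":{"targets":{"type":"string"},"force":{"type":"number"}},"required":["targets"]}

```bash
mkdir -p pics
cat > h.py <<'E'
import numpy as np, cv2
from rig import status, eyes, env
def grab(n,tag):
    d=eyes.get_image(n); cv2.imwrite(f'pics/{tag}.png',d['pixels'][:,:,::-1]); np.savez(f'{tag}.npz',**d); return d
def world(d):
    # world point per pixel, from depth
    h,w=d['range_z'].shape; K=np.array(d['mtx']); k=float(d['k1'])
    u,v=np.meshgrid(np.arange(w),np.arange(h))
    p=cv2.undistortPoints(np.stack([u,v],-1).reshape(-1,1,2).astype(float),K,np.array([k,0,0,0.])).reshape(h,w,2)
    z=d['range_z']; c=np.stack([p[...,0]*z,-p[...,1]*z,-z,np.ones_like(z)],-1)
    return (c@np.linalg.inv(d['world_to_cam']).T)[...,:3]
E
python3 - <<'E'
from h import *
for n in('top','side'):
    d=grab(n,n+'0'); print(n,d['mtx'],d['k1'],np.linalg.inv(d['world_to_cam']).round(3))
s=status.observe(); print(s)
E
```

```text
top [[537.65702685   0.         292.51183099]
 [  0.         537.65702685 216.0534441 ]
 [  0.           0.           1.        ]] -0.012098368030357987 [[-0.015  0.985 -0.172  0.293]
 [-1.    -0.013  0.014  0.015]
 [ 0.012  0.172  0.985  1.52 ]
 [ 0.     0.     0.     1.   ]]
side [[519.358305     0.         285.47684394]
 [  0.         519.358305   225.60308722]
 [  0.           0.           1.        ]] -0.1702375172271516 [[-0.909  0.296 -0.294  0.15 ]
 [-0.417 -0.669  0.615  0.861]
 [-0.015  0.682  0.731  1.087]
 [ 0.     0.     0.     1.   ]]
{'time_s': 0.1, 'q': array([-7.67363832e+01,  2.18364921e+01,  7.43778064e+01, -1.12598527e-03,
        8.38600092e+01, -1.23340035e+01]), 'qvel': array([ 0.02073318, -0.04193495, -0.12063533,  0.06546005, -0.05985761,
        0.03886899]), 'joint_efforts': array([ 5.09467791e-03, -4.49219477e+01, -2.31654865e+01, -7.67110578e-05,
        3.72105031e-03, -5.60941501e-06]), 'position': array([ 0.23756249, -0.49570812,  0.19599487]), 'tool_rot': array([[ 9.01849599e-01,  4.32049999e-01, -3.16571635e-04],
       [ 4.32050038e-01, -9.01848758e-01,  1.25783653e-03],
       [ 2.57948537e-04, -1.27115416e-03, -9.99999159e-01]]), 'ft_force': array([ 0.32321383,  0.85118617, -0.9960579 ]), 'wrist_torque': array([ 0.01318069, -0.00357231,  0.01846446]), 'grip_width': 0.0851991388412492}
```

View pics/top0.png

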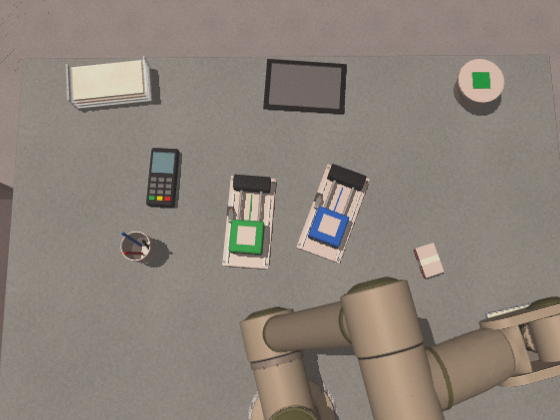

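View pics/side0.png

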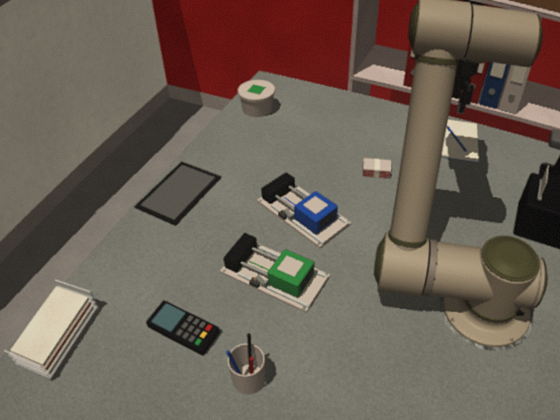

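The top view shows the green slide at (247,237), with its black end block at (252,184). The blue slide is at (328,228), the terminal at (163,178), the pen pot at (136,246) and the cards at (429,260). The green push direction is roughly world +x.

Run:
```python
from h import *
for n in('top','side'):
    d=dict(np.load(n+'0.npz')); W=world(d); hsv=cv2.cvtColor(d['pixels'],cv2.COLOR_RGB2HSV)
    def rep(name,m,topz=None):
        m=m.astype(np.uint8); nn,l,st,c=cv2.connectedComponentsWithStats(m)
        for i in range(1,nn):
            if st[i,4]<60: continue
            P=W[l==i]; P=P[np.isfinite(P).all(1)]
            zt=np.percentile(P[:,2],90)
            T=P[(P[:,2]>zt-.008)] if topz is None else P[abs(P[:,2]-topz)<.006]
            if len(T)<30: continue
            r=cv2.minAreaRect((T[:,:2]*1000).astype(np.float32))
            print(n,name,st[i],c[i].round(),'zt',zt.round(3),'rect',np.round(r[0],1),np.round(r[1],1),round(r[2],1))
    g=(hsv[...,0]>45)&(hsv[...,0]<80)&(hsv[...,1]>120)
    b=(hsv[...,0]>100)&(hsv[...,0]<128)&(hsv[...,1]>150)
    rep('green',g,.066); rep('blue',b,.066)
    k=(hsv[...,2]<45)
    rep('black',k)
    # bright plate
    w=(W[...,2]>.004)&(W[...,2]<.020)&(hsv[...,2]>100)
    rep('plate',w,.009)
    z=(W[...,2]>.020)&(W[...,2]<.16)&(W[...,0]>.3)&(W[...,0]<.85)&(abs(W[...,1])<.5)
    rep('tall',z)
```

```text
top green [229 217  35  37 642] [246. 237.] zt 0.07 rect [492.2 122.1] [87.5 88.7] 85.0
top blue [309 207  40  39 600] [328. 227.] zt 0.07 rect [ 517.5 -103.8] [86.4 87.7] 68.5
top black [165 151  14  56 100] [175. 180.] zt 0.029 rect [487.4 216.7] [549.2 115.6] 34.1
top plate [ 269   64   72   44 2344] [305.  86.] zt 0.013 rect [951.1 -49.3] [208.5 128.6] 85.5
top plate [ 63  97  89  14 212] [110. 104.] zt 0.018 rect [896.7 536. ] [ 15.8 261.6] 4.2
top plate [315 164  18  44 300] [324. 186.] zt 0.015 rect [645.2 -98.3] [ 40.2 124.9] 68.7
top plate [220 175  20  45 264] [233. 199.] zt 0.014 rect [612.5 169.3] [132.1  52.2] 19.1
top plate [ 221  177   55   95 1319] [253. 239.] zt 0.015 rect [539.4 115.8] [149.2 272.4] 87.2
top plate [ 296  181   72   83 1280] [331. 230.] zt 0.016 rect [ 555.1 -118.4] [139.4 260.3] 69.1
top plate [326 183  25  31 424] [339. 198.] zt 0.013 rect [ 606.2 -139.5] [48.3 81.4] 68.4
top plate [240 192  20  29 433] [250. 207.] zt 0.013 rect [585.9 115.8] [48.6 82.4] 84.8
top plate [132 244  17  15  89] [140. 250.] zt 0.011 rect [467.3 426.9] [47.9 31.1] 49.1
t
[... 3089 characters left out ...]
015 rect [483.5 122.6] [133.9 144.3] 85.3
side plate [ 14 305  84  76 325] [ 63. 348.] zt 0.016 rect [908.2 537.1] [242.3  99.4] 70.9
side plate [ 446  311   84   35 1408] [487. 330.] zt 0.016 rect [-16.9  69.9] [213.8  84.7] 13.5
side tall [363 158  28  16 360] [377. 165.] zt 0.031 rect [ 424.  -383.4] [86.4 61. ] 16.5
side tall [ 261  172   77   61 1909] [302. 203.] zt 0.067 rect [ 516.7 -104.2] [94.  92.6] 69.1
side tall [ 223  233   92   63 2393] [273. 266.] zt 0.067 rect [490.6 122.6] [92.1 92.2] 84.5
side tall [ 146  300   73   53 1909] [182. 326.] zt 0.031 rect [671.1 364.5] [ 79.1 172.1] 85.6
side tall [ 227  333   38   58 1299] [246. 365.] zt 0.102 rect [464.  413.6] [74.3 75.9] 5.9
```

```bash
cat >> h.py <<'E'
YAW=np.radians(-5.0); D=np.array([np.cos(YAW),np.sin(YAW),0]); F0=np.array([.4915,.123,.0])-.045*D
def to(p):
    s=status.observe(); R=s['tool_rot']; p=np.array(p,float); 
    turn=-(YAW-np.arctan2(R[1,0],R[0,0]))
    print('t',s['time_s'],'pos',s['position'].round(4),'face-rel',round(float((s['position']-F0)@D),4),'lat',round(float((s['position']-F0)@[-D[1],D[0],0]),4),'F',s['ft_force'].round(2),'w',round(s['grip_width'],3),'q',s['q'].round(1))
    print('shift tool',(R.T@(p-s['position'])).round(4),'turn',round(turn,4))
E
python3 -c "
from h import *
print(F0); to(np.array([0,0,.197])+F0-.065*D)"
```

```text
[0.44667124 0.12692201 0.        ]
t 0.1 pos [ 0.2376 -0.4957  0.196 ] face-rel -0.154 lat -0.6385 F [ 0.32  0.85 -1.  ] w 0.085 q [-76.7  21.8  74.4  -0.   83.9 -12.3]
shift tool [ 4.016e-01 -5.043e-01 -3.000e-04] turn 0.534
```

Call:
play_rows(targets="0.028 -0.035 0 0.107 1; 0.056 -0.07 0 0.214 1; 0.084 -0.105 0 0.321 1; 0.112 -0.14 0 0.428 1; 0.14 -0.175 0 0.534 1", force=40)

```text
time_s: 0.6
position: [0.2882, -0.2758, 0.1963]
tool_rot: [[0.996, -0.092, -0.0], [-0.092, -0.996, 0.001], [-0.0, -0.001, -1.0]]
ft_force: [1.0, -0.4, -0.4]
grip_width: 0.0122
```

```bash
python3 -c "
from h import *
to(np.array([0,0,.197])+F0-.065*D)"
```

```text
t 0.6 pos [ 0.2882 -0.2758  0.1963] face-rel -0.1227 lat -0.415 F [ 0.99 -0.39 -0.36] w 0.012 q [-60.9   6.5  95.8   0.   77.8  34.4]
shift tool [ 0.0557 -0.4152 -0.0005] turn -0.0048
```

Call:
play_rows(targets="0.006 -0.045 0 0 1; 0.012 -0.09 0 0 1; 0.018 -0.135 0 0 1; 0.024 -0.18 0 0 1; 0.03 -0.225 0 0 1")

```text
time_s: 1.1
position: [0.3376, -0.0544, 0.1965]
tool_rot: [[0.996, -0.088, 0.0], [-0.088, -0.996, -0.0], [0.0, 0.0, -1.0]]
ft_force: [0.4, -1.7, -0.5]
grip_width: 0.0
```

Call:
play_rows(targets="0.006 -0.045 0 0 1; 0.012 -0.09 0 0 1; 0.018 -0.135 0 0 1; 0.024 -0.18 0 0 1; 0.024 -0.18 0 0 1")

```text
time_s: 1.6
position: [0.3772, 0.1254, 0.1963]
tool_rot: [[0.997, -0.08, -0.0], [-0.08, -0.997, 0.001], [-0.0, -0.001, -1.0]]
ft_force: [-0.9, -1.6, -0.5]
grip_width: 0.0003
```

```bash
python3 -c "
from h import *
to(np.array([0,0,.035])+F0-.05*D)
d=grab('top','top1');d=grab('side','side1')"
```

```text
t 1.6 pos [0.3772 0.1254 0.1963] face-rel -0.0691 lat -0.0076 F [-0.9  -1.6  -0.46] w 0.0 q [ 1.1  6.3 96.   0.1 77.7 95.7]
shift tool [ 0.0192 -0.0073  0.1613] turn 0.0071
```

View pics/side1.png

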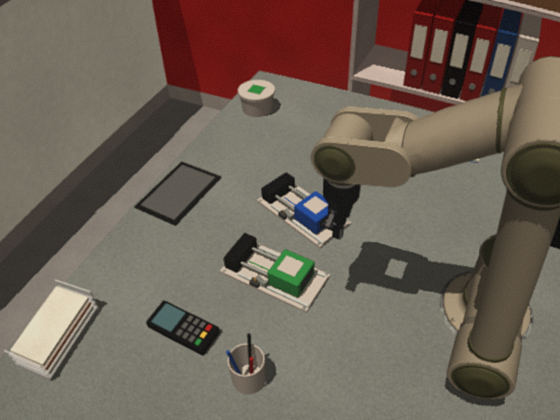

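The gripper is shut and hovers in front of the green dispenser, at about (340,215) in the side view. Nothing on the counter has moved. Next I lower it in front of the face.

Call:
play_rows(targets="0.005 -0.002 0.04 0.003 1; 0.01 -0.004 0.08 0.007 1; 0.015 -0.006 0.12 0.007 1; 0.019 -0.007 0.15 0.007 1; 0.019 -0.007 0.161 0.007 1")

```text
time_s: 2.2
position: [0.3959, 0.1248, 0.0332]
tool_rot: [[0.995, -0.097, -0.004], [-0.097, -0.995, -0.0], [-0.004, 0.001, -1.0]]
ft_force: [1.1, -0.1, 0.4]
grip_width: 0.0003
```

Call:
play_rows(targets="0 0 0 0 1; 0 0 0 0 1")

```text
time_s: 2.4
position: [0.3972, 0.1254, 0.036]
tool_rot: [[0.995, -0.096, 0.0], [-0.096, -0.995, -0.0], [0.0, 0.0, -1.0]]
ft_force: [-0.0, 1.0, 1.0]
grip_width: 0.0004
```

```bash
python3 -c "
from h import *
to(np.array([0,0,.035])+F0-.011*D)
d=grab('side','side2')"
```

```text
t 2.4 pos [0.3972 0.1254 0.036 ] face-rel -0.0492 lat -0.0058 F [-0.02  0.96  1.01] w 0.0 q [  1.1  21.2 108.3  -0.   50.5  96.6]
shift tool [ 0.0381 -0.0061  0.001 ] turn -0.0087
```

View pics/side2.png

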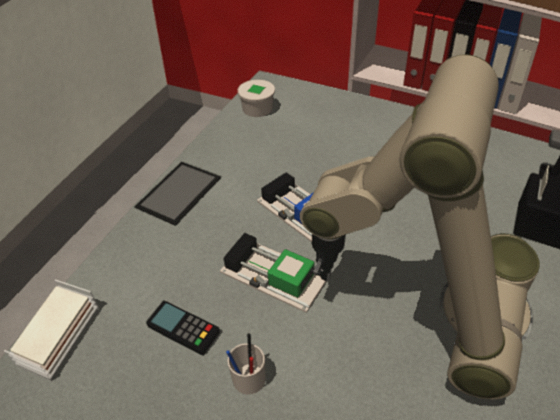

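The fingertips stand just in front of the green face, at about (325,265). Now I push.

Call:
play_rows(targets="0.02 -0.004 0.001 -0.009 1; 0.035 -0.006 0.001 -0.009 1; 0.05 -0.006 0.001 -0.009 1; 0.065 -0.006 0.001 -0.009 1; 0.08 -0.006 0.001 -0.009 1")

```text
time_s: 2.95
position: [0.4782, 0.1245, 0.0358]
tool_rot: [[0.996, -0.085, 0.002], [-0.085, -0.996, -0.0], [0.002, -0.0, -1.0]]
ft_force: [0.5, 0.4, -0.2]
grip_width: 0.0001
```

Call:
play_rows(targets="0.008 0 0 0 1; 0.016 0 0 0 1; 0.018 0 0 0 1; 0.018 0 0 0 1")

```text
time_s: 3.35
position: [0.4949, 0.1233, 0.0347]
tool_rot: [[0.996, -0.085, 0.0], [-0.085, -0.996, -0.0], [0.0, 0.0, -1.0]]
ft_force: [-0.2, -0.4, 0.2]
grip_width: -0.0
```

```bash
python3 -c "
from h import *
to(np.array([0,0,.035])+F0+.055*D)
d=grab('side','side3');W=world(d);h=cv2.cvtColor(d['pixels'],cv2.COLOR_RGB2HSV)
g=(h[...,0]>45)&(h[...,0]<80)&(h[...,1]>120)&(abs(W[...,2]-.066)<.006)&(W[...,0]<.8)&(W[...,1]>0)
s=(W[g]-F0)@D; print(np.percentile(s,[1,50,99]))"
```

```text
t 3.35 pos [0.4949 0.1233 0.0347] face-rel 0.0484 lat 0.0006 F [-0.18 -0.38  0.23] w -0.0 q [ 0.7 28.4 94.1 -0.  57.5 95.6]
shift tool [ 0.0066  0.0006 -0.0003] turn 0.002
[0.00065671 0.02366023 0.08598592]
```

View pics/side3.png

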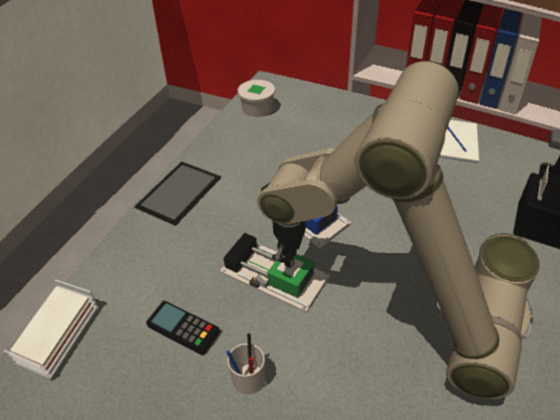

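```bash
python3 -c "
from h import *
for t in('side2','side3'):
    d=dict(np.load(t+'.npz'));W=world(d)
    im=d['pixels'][200:320,230:370,::-1]; cv2.imwrite('pics/'+t+'z.png',cv2.resize(im,None,fx=5,fy=5,interpolation=cv2.INTER_NEAREST))
    r,c=(range(225,285,5),[310,318,326,334]) if t=='side2' else (range(210,285,5),[280,286,290,296,302])
    print(t)
    for v in r: print(v,[ (u,W[v,u].round(3).tolist()) for u in c])
d=grab('top','top3');im=d['pixels'][150:290,190:370,::-1]; cv2.imwrite('pics/top3z.png',cv2.resize(im,None,fx=4,fy=4,interpolation=cv2.INTER_NEAREST))
"
```

```text
side2
225 [(310, [0.415, 0.193, 0.32]), (318, [0.397, 0.195, 0.329]), (326, [0.381, 0.193, 0.335]), (334, [0.366, 0.187, 0.335])]
230 [(310, [0.416, 0.188, 0.299]), (318, [0.397, 0.193, 0.312]), (326, [0.38, 0.194, 0.321]), (334, [0.365, 0.186, 0.32])]
235 [(310, [0.507, -0.041, 0.01]), (318, [0.4, 0.184, 0.287]), (326, [0.382, 0.186, 0.297]), (334, [0.365, 0.186, 0.304])]
240 [(310, [0.501, -0.028, 0.005]), (318, [0.407, 0.163, 0.246]), (326, [0.391, 0.157, 0.247]), (334, [0.376, 0.149, 0.246])]
245 [(310, [0.495, -0.014, 0.001]), (318, [0.408, 0.159, 0.225]), (326, [0.389, 0.16, 0.235]), (334, [0.373, 0.153, 0.235])]
250 [(310, [0.49, -0.002, -0.004]), (318, [0.407, 0.161, 0.21]), (326, [0.389, 0.16, 0.218]), (334, [0.372, 0.154, 0.22])]
255 [(310, [0.481, 0.019, 0.001]), (318, [0.406, 0.16, 0.193]), (326, [0.387, 0.162, 0.204]), (334, [0.381, 0.121, 0.162])]
260 [(310, [0.456, 0.083, 0.064]), (318, [0.405, 0.163, 0.179]), (326, [0.389, 0.152, 0.174]), (334, [0.38, 0.121, 0.144])]
265 [(310, [0.45, 0.096, 0.062]), (318, [0.402, 0.17, 0.17]), (326, [0.391, 0.147, 0.149]), (334, [0.4
[... 1995 characters left out ...]
 [0.489, 0.131, 0.101]), (296, [0.488, 0.098, 0.065]), (302, [0.473, 0.093, 0.067])]
265 [(280, [0.517, 0.131, 0.067]), (286, [0.5, 0.133, 0.078]), (290, [0.488, 0.135, 0.087]), (296, [0.481, 0.114, 0.066]), (302, [0.468, 0.106, 0.064])]
270 [(280, [0.511, 0.144, 0.065]), (286, [0.497, 0.138, 0.066]), (290, [0.489, 0.133, 0.064]), (296, [0.473, 0.131, 0.07]), (302, [0.461, 0.121, 0.064])]
275 [(280, [0.504, 0.159, 0.067]), (286, [0.491, 0.151, 0.064]), (290, [0.482, 0.149, 0.066]), (296, [0.468, 0.142, 0.065]), (302, [0.455, 0.135, 0.065])]
280 [(280, [0.501, 0.166, 0.057]), (286, [0.485, 0.164, 0.063]), (290, [0.475, 0.162, 0.066]), (296, [0.461, 0.157, 0.067]), (302, [0.45, 0.147, 0.061])]
```

View pics/side3z.png

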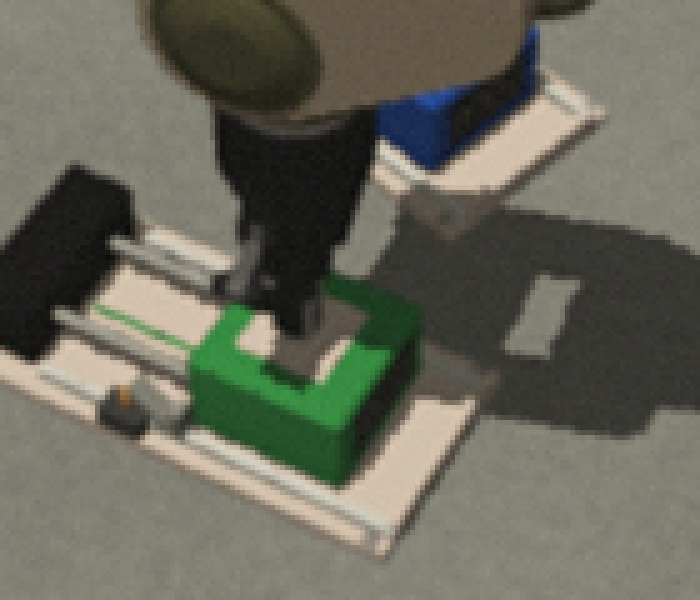

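View pics/side2z.png

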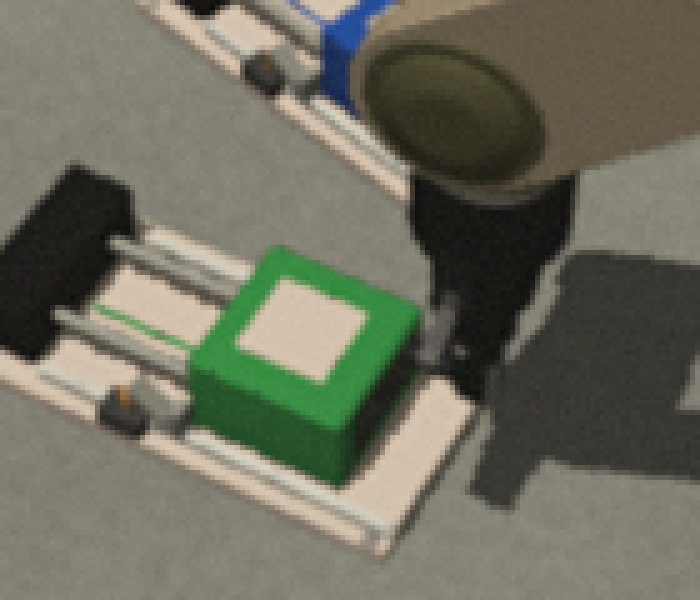

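View pics/top3z.png

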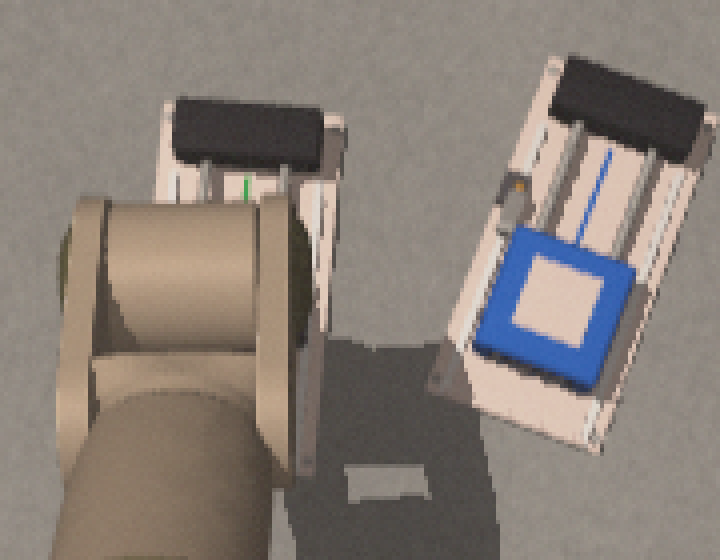

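The side view shows that the push missed. The shut fingertips, at about (290,267), hang over the slide's top, and the depth image puts them near z = 0.08. The reported TCP z is 0.035. The slide hasn't moved and there was no contact force. The reported height therefore disagrees with the camera by about 45 mm, so I'll back off and measure the offset properly.

Call:
play_rows(targets="-0.01 0 -0.02 0 1; -0.045 0 -0.02 0 1; -0.085 0 -0.02 0 1; -0.12 0 -0.02 0 1; -0.12 0 -0.02 0 1")

```text
time_s: 3.95
position: [0.3706, 0.134, 0.0544]
tool_rot: [[0.996, -0.084, -0.004], [-0.084, -0.996, -0.0], [-0.004, 0.0, -1.0]]
ft_force: [0.4, 0.1, 0.7]
grip_width: 0.0001
```

Call:
play_rows(targets="0 0 0 0 1; 0 0 0 0 1")

```text
time_s: 4.15
position: [0.3767, 0.1335, 0.0547]
tool_rot: [[0.996, -0.085, 0.001], [-0.085, -0.996, 0.0], [0.001, -0.0, -1.0]]
ft_force: [0.0, -0.1, -0.8]
grip_width: 0.0
```

```bash
python3 -c "
from h import *
to(F0-.06*D)
d=grab('side','side4');W=world(d)
im=d['pixels'][180:340,240:420,::-1]; cv2.imwrite('pics/side4z.png',cv2.resize(im,None,fx=4,fy=4,interpolation=cv2.INTER_NEAREST))
s=status.observe();p=s['position']
m=(np.linalg.norm(W[...,:2]-p[:2],axis=-1)<.05)&(W[...,2]>.02)&(W[...,2]<.25)
V,U=np.where(m)
for v in range(V.min(),V.max()+1,3):
    k=V==v
    if k.any(): 
        u=U[k]; print(v,u.min(),u.max(),W[v,u.min()].round(3),W[v,int(np.median(u))].round(3),W[v,u.max()].round(3))
"
```

```text
t 4.15 pos [0.3767 0.1335 0.0547] face-rel -0.0703 lat 0.0004 F [ 0.03 -0.12 -0.77] w 0.0 q [  2.4  17.9 109.4   0.   52.7  97.3]
shift tool [0.0102 0.0005 0.0548] turn 0.0019
236 319 319 [0.41  0.149 0.243] [0.41  0.149 0.243] [0.41  0.149 0.243]
239 319 353 [0.409 0.153 0.238] [0.405 0.156 0.243] [0.339 0.128 0.245]
242 319 352 [0.408 0.154 0.23 ] [0.397 0.166 0.247] [0.339 0.135 0.242]
245 319 352 [0.407 0.155 0.221] [0.381 0.171 0.25 ] [0.339 0.13  0.226]
248 321 351 [0.4   0.162 0.222] [0.363 0.169 0.246] [0.339 0.138 0.225]
251 323 349 [0.392 0.168 0.222] [0.363 0.169 0.237] [0.341 0.143 0.22 ]
254 324 345 [0.395 0.153 0.194] [0.367 0.168 0.224] [0.362 0.097 0.148]
257 324 344 [0.388 0.171 0.207] [0.368 0.162 0.207] [0.361 0.105 0.147]
260 323 343 [0.39  0.171 0.196] [0.367 0.17  0.205] [0.362 0.109 0.139]
263 325 340 [0.383 0.176 0.194] [0.369 0.172 0.196] [0.363 0.13  0.152]
266 324 340 [0.383 0.181 0.19 ] [0.374 0.151 0.159] [0.363 0.126 0.136]
269 323 338 [0.385 0.183 0.179] [0.376 0.145 0.14 ] [0.366 0.129 0.126]
272 330 338 [0.369 0.18  0.174] [0.369 0.148 0.136] [0.366 0.127 0.113]
275 330 338 [0.369 0.178 0.16 ] [0.365 0.16  0.141] [0.365 0.127 0.102]
278 328 337 [0.384 0.146 0.103] [0.373 0.148 0.112] [0.365 0.135 0.1  ]
281 332 335 [0.373 0.145 0.096] [0.372 0.142 0.093] [0.367 0.142 0.096]
```

View pics/side4z.png

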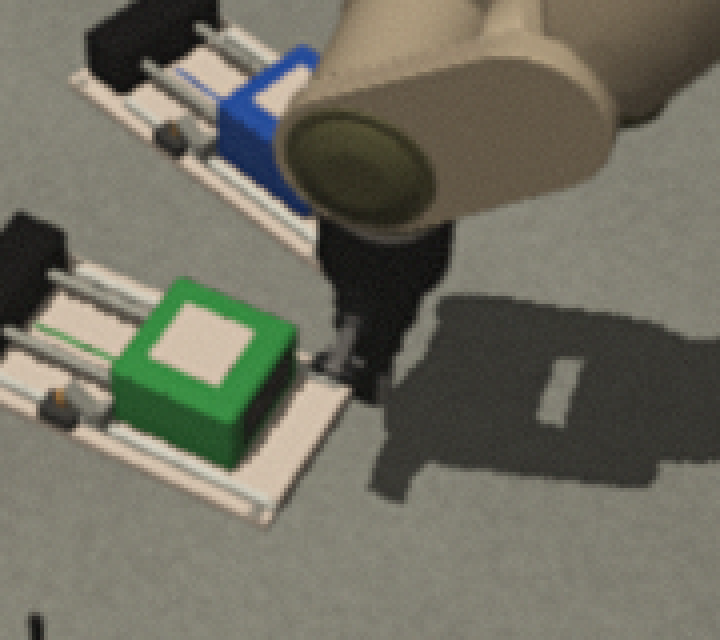

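The lowest finger pixels are near (334,281), at z ≈ 0.095, while the reported TCP z is 0.055. So the true height is about 40 mm above the reported one. In plan view, reported and measured positions agree to about 5 mm. I'll lower the fingers in stages in front of the lip, watching the force and camera.

Call:
play_rows(targets="0.005 0 0.015 0 1; 0.005 0 0.03 0 1; 0.005 0 0.04 0 1; 0.005 0 0.04 0 1")

```text
time_s: 4.6
position: [0.3806, 0.1329, 0.0135]
tool_rot: [[0.996, -0.085, -0.002], [-0.085, -0.996, -0.0], [-0.002, 0.0, -1.0]]
ft_force: [-0.6, 0.1, 0.8]
grip_width: -0.0004
```

```bash
cat >> h.py <<'E'
def tip(tag):
    to(F0-.06*D); d=grab('side',tag);W=world(d);p=status.observe()['position']
    im=d['pixels'][180:340,240:420,::-1]; cv2.imwrite(f'pics/{tag}z.png',cv2.resize(im,None,fx=4,fy=4,interpolation=cv2.INTER_NEAREST))
    m=(np.linalg.norm(W[...,:2]-p[:2],axis=-1)<.035)&(W[...,2]>.012)&(W[...,2]<.25)&(d['pixels'].max(-1)<60)
    V,U=np.where(m)
    for v in sorted(set(V))[-16::2]:
        u=U[V==v]; print(v,u.min(),u.max(),W[v,u.min()].round(3),W[v,int(np.median(u))].round(3),W[v,u.max()].round(3))
E
python3 -c "
from h import *
tip('side5')"
```

```text
t 4.6 pos [0.3806 0.1329 0.0135] face-rel -0.0664 lat 0.0002 F [-0.56  0.1   0.75] w -0.0 q [  2.3  22.8 111.7  -0.   45.6  97.2]
shift tool [0.0064 0.0002 0.0135] turn 0.0017
275 329 337 [0.375 0.166 0.143] [0.371 0.15  0.126] [0.364 0.14  0.118]
277 327 337 [0.388 0.141 0.099] [0.373 0.15  0.117] [0.367 0.127 0.093]
279 327 336 [0.385 0.15  0.103] [0.377 0.143 0.099] [0.369 0.127 0.083]
281 329 335 [0.378 0.152 0.101] [0.372 0.149 0.1  ] [0.369 0.134 0.085]
283 330 335 [0.372 0.162 0.109] [0.371 0.15  0.095] [0.37  0.13  0.071]
285 330 335 [0.371 0.166 0.106] [0.374 0.139 0.071] [0.37  0.129 0.062]
287 330 335 [0.371 0.164 0.097] [0.374 0.139 0.064] [0.369 0.129 0.054]
289 328 331 [0.382 0.145 0.058] [0.379 0.147 0.063] [0.376 0.14  0.056]
```

View pics/side5z.png

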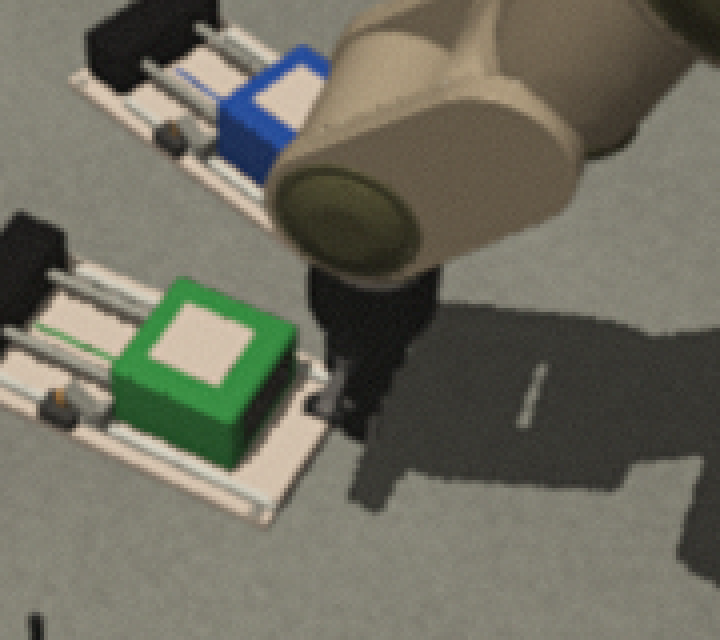

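Call:
play_rows(targets="0.003 0 0.01 0 1; 0.006 0 0.02 0 1; 0.006 0 0.02 0 1")

```text
time_s: 4.95
position: [0.3865, 0.1325, -0.0065]
tool_rot: [[0.996, -0.085, -0.001], [-0.085, -0.996, -0.0], [-0.001, 0.0, -1.0]]
ft_force: [-0.4, -0.2, -0.0]
grip_width: -0.0
```

```bash
python3 -c "
from h import *
tip('side6')"
```

```text
t 4.95 pos [ 0.3865  0.1325 -0.0065] face-rel -0.0604 lat 0.0003 F [-0.42 -0.24 -0.05] w -0.0 q [  2.2  25.6 112.1   0.   42.4  97.1]
shift tool [ 0.0004  0.0003 -0.0065] turn 0.0019
279 328 335 [0.379 0.16  0.118] [0.374 0.153 0.112] [0.374 0.119 0.071]
281 324 334 [0.395 0.141 0.079] [0.38  0.147 0.095] [0.374 0.127 0.073]
283 324 333 [0.392 0.149 0.082] [0.384 0.142 0.078] [0.376 0.127 0.064]
285 326 333 [0.385 0.151 0.08 ] [0.379 0.148 0.08 ] [0.375 0.129 0.059]
287 327 333 [0.378 0.165 0.093] [0.377 0.146 0.071] [0.375 0.126 0.047]
289 327 332 [0.378 0.165 0.086] [0.376 0.154 0.073] [0.376 0.132 0.045]
291 327 332 [0.378 0.162 0.074] [0.381 0.138 0.042] [0.375 0.132 0.038]
293 326 329 [0.387 0.143 0.036] [0.382 0.148 0.045] [0.38  0.139 0.035]
```

View pics/side6z.png

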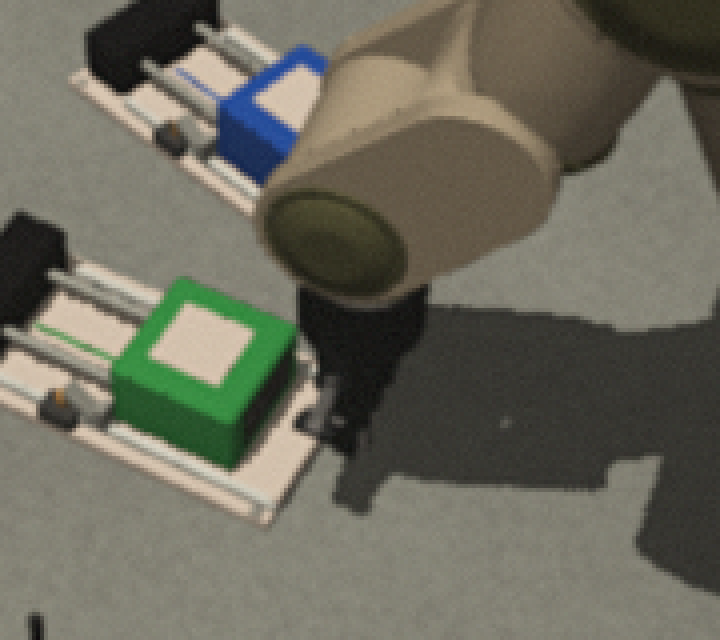

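The fingertips, near (328,293), are now at a true height of about 35 mm in front of the face, above the lip and clear of everything. Now I push again.

Call:
play_rows(targets="0.015 0 0 0 1; 0.03 0 0 0 1; 0.045 0 0 0 1; 0.06 0 0 0 1; 0.075 0 0 0 1")

```text
time_s: 5.5
position: [0.459, 0.1263, -0.0055]
tool_rot: [[0.996, -0.085, -0.006], [-0.085, -0.996, -0.0], [-0.006, 0.001, -1.0]]
ft_force: [-11.7, 0.3, 8.6]
grip_width: 0.0001
```

```bash
cat >> h.py <<'E'
def slide(tag,n='side'):
    to(F0); d=grab(n,tag);W=world(d);h=cv2.cvtColor(d['pixels'],cv2.COLOR_RGB2HSV)
    im=d['pixels'][180:340,200:380,::-1]; cv2.imwrite(f'pics/{tag}z.png',cv2.resize(im,None,fx=4,fy=4,interpolation=cv2.INTER_NEAREST))
    g=(h[...,0]>45)&(h[...,0]<80)&(h[...,1]>120)&(abs(W[...,2]-.066)<.006)&(W[...,0]<.8)&(W[...,1]>0)
    s=(W[g]-F0)@D; print('slide edges',np.percentile(s,[1,50,99]).round(4))
E
python3 -c "
from h import *
slide('side7')"
```

```text
t 5.5 pos [ 0.459   0.1263 -0.0055] face-rel 0.0124 lat 0.0004 F [-11.68   0.34   8.59] w 0.0 q [  1.1  29.9 101.4   0.   49.   96. ]
shift tool [-0.0124  0.0004 -0.0054] turn 0.0024
slide edges [0.0246 0.0842 0.1107]
```

View pics/side7z.png

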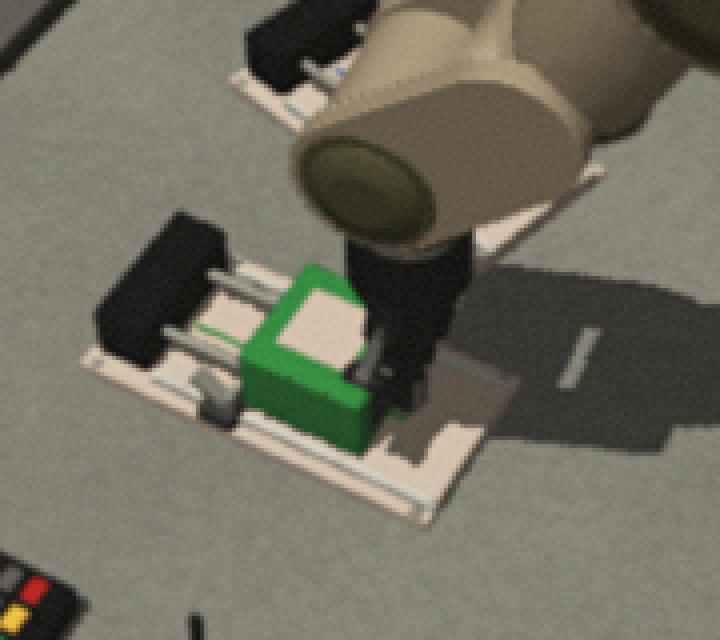

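Call:
play_rows(targets="0.012 0 0 0 1; 0.024 0 0 0 1; 0.034 0 0 0 1; 0.042 0 0 0 1; 0.042 0 0 0 1")

```text
time_s: 6.05
position: [0.502, 0.1225, -0.0057]
tool_rot: [[0.996, -0.085, -0.003], [-0.085, -0.996, -0.0], [-0.003, 0.0, -1.0]]
ft_force: [-5.8, -1.1, 2.2]
grip_width: -0.0002
```

```bash
python3 -c "
from h import *
slide('side8')"
```

```text
t 6.05 pos [ 0.502   0.1225 -0.0057] face-rel 0.0555 lat 0.0004 F [-5.83 -1.11  2.23] w -0.0 q [ 0.6 32.6 95.1 -0.  52.5 95.5]
shift tool [-0.0555  0.0003 -0.0056] turn 0.0021
slide edges [0.0678 0.1314 0.155 ]
```

View pics/side8z.png

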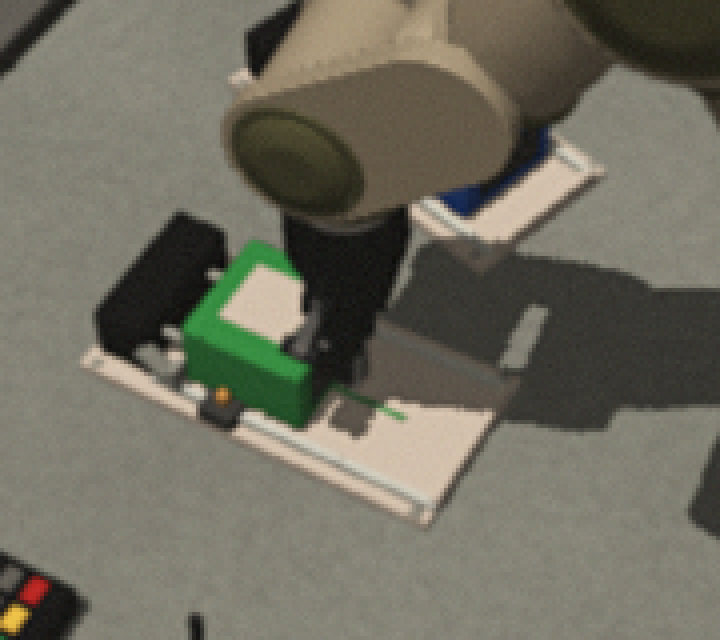

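The slide is about 68 mm back, past the pin, which has popped up and shows orange at (255,279). Now I let it go by drawing straight back.

Call:
play_rows(targets="-0.01 0 0 0 1; -0.025 0 0 0 1; -0.045 0 0 0 1; -0.075 0 0 0 1; -0.11 0 0 0 1")

```text
time_s: 6.6
position: [0.3927, 0.1321, -0.0052]
tool_rot: [[0.996, -0.085, 0.002], [-0.085, -0.996, 0.0], [0.002, -0.0, -1.0]]
ft_force: [-0.5, 0.7, 0.1]
grip_width: -0.0001
```

Call:
play_rows(targets="-0.01 0 -0.03 0 1; -0.01 0 -0.07 0 1; -0.01 0 -0.11 0 1; -0.01 0 -0.12 0 1; -0.01 0 -0.12 0 1")

```text
time_s: 7.1
position: [0.384, 0.133, 0.1161]
tool_rot: [[0.996, -0.085, 0.005], [-0.085, -0.996, 0.0], [0.005, -0.001, -1.0]]
ft_force: [-0.8, -0.1, -0.4]
grip_width: 0.0002
```

```bash
python3 -c "
from h import *
slide('side9');slide('top9','top')"
```

```text
t 7.1 pos [0.384  0.133  0.1161] face-rel -0.063 lat 0.0006 F [-0.85 -0.12 -0.36] w 0.0 q [  2.3  12.6 103.3   0.   63.8  97.2]
shift tool [0.0624 0.0009 0.1164] turn 0.0023
slide edges [0.0387 0.0714 0.1238]
t 7.15 pos [0.3832 0.133  0.1148] face-rel -0.0637 lat 0.0005 F [-0.79  0.55 -0.24] w 0.0 q [  2.3  12.7 103.4   0.   63.7  97.2]
shift tool [0.0635 0.0007 0.1149] turn 0.0022
slide edges [0.0402 0.0772 0.1263]
```

View pics/side9.png

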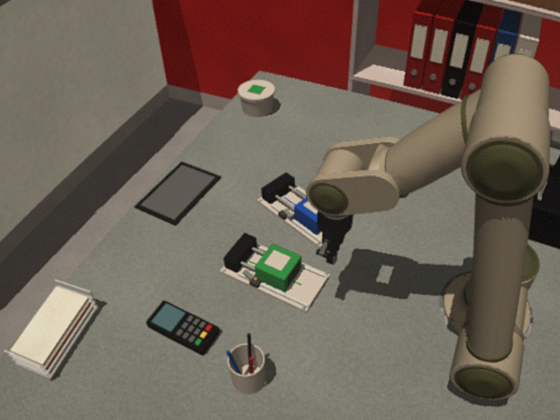

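The slide, at (278,266), has latched at about 38 mm, and the gripper is clear and above the counter. I'll raise it a little more, let it settle, then check the other objects.

Call:
play_rows(targets="-0.01 0 -0.03 0 1; -0.02 0 -0.05 0 1; -0.02 0 -0.05 0 1; -0.02 0 -0.05 0 1; -0.02 0 -0.05 0 1")

```text
time_s: 7.7
position: [0.3632, 0.1345, 0.1631]
tool_rot: [[0.996, -0.085, -0.003], [-0.085, -0.996, -0.0], [-0.003, 0.0, -1.0]]
ft_force: [-0.1, -0.1, 0.3]
grip_width: 0.0
```

Run:
```python
from h import *
slide('side10'); slide('top10','top')
def cen(d,z0,z1,c,r):
    W=world(d); m=(W[...,2]>z0)&(W[...,2]<z1)&(np.linalg.norm(W[...,:2]-c,axis=-1)<r)
    return W[m][:,:2].mean(0)
for n in('top','side'):
    a,b=[dict(np.load(f'{n}{k}.npz')) for k in('0','10')]
    for nm,z0,z1,c,r in(('term',.02,.05,(.67,.364),.12),('pot',.08,.11,(.465,.414),.07),('cards',.02,.05,(.424,-.384),.08),('blue',.058,.08,(.517,-.104),.08)):
        print(n,nm,((cen(b,z0,z1,c,r)-cen(a,z0,z1,c,r))*1000).round(1),'mm')
```

```text
t 7.7 pos [0.3632 0.1345 0.1631] face-rel -0.0838 lat 0.0002 F [-0.07 -0.11  0.33] w 0.0 q [  2.7   7.3 100.9  -0.   72.   97.5]
shift tool [0.0843 0.0003 0.1629] turn 0.0019
slide edges [0.0385 0.0695 0.1239]
t 7.75 pos [0.3632 0.1345 0.1632] face-rel -0.0838 lat 0.0002 F [-0.75 -1.31 -0.38] w 0.0 q [  2.7   7.3 100.8  -0.   72.   97.5]
shift tool [0.0842 0.0003 0.163 ] turn 0.0019
slide edges [0.0402 0.0785 0.1262]
top term [-0.2  0.2] mm
top pot [-0.2  0.3] mm
top cards [-0.2 -0.1] mm
top blue [-0.2 -0. ] mm
side term [-0.5  0.1] mm
side pot [ 0.6 -0.5] mm
side cards [nan nan] mm
side blue [6.7 2.9] mm<stdin>:5: RuntimeWarning: Mean of empty slice.
  ret = um.true_divide(
```

View pics/top10.png

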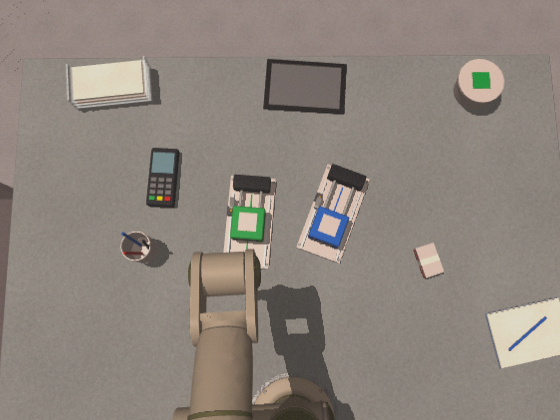

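The top view shows the green slide latched at (248,223). The blue slide (328,228), terminal, pen pot and cards haven't moved, and the arm is clear. The odd side-view values for blue and the cards come from the arm blocking that view.

```bash
python3 -c "
from rig import env
print(env.close_job())"
```

```text
the job is handed in; nothing more can be done
None
```

The green slide is latched on its stop pin and the job is handed in, but the first push missed. On the second push the shut fingertips took the slide about 68 mm back, then drew straight off it and up.

**Last checks:**
- **Green slide:** it rests at about 38–40 mm from home (side view 38.5, top view 40).
- **Other objects:** the blue slide, terminal, pen pot and cards moved less than 0.5 mm in the top view. In the side view the arm blocked the cards and part of the blue slide, so those two readings (no value, and about 7 mm for blue) mean little.
- **Arm:** it ended clear of everything with wrist force close to zero, at about 8 s of the 32 s allowed.

**Height mismatch:** the reported tool height disagreed with the cameras by about 40 mm, with the fingertips really higher than reported. Because of this the first push passed over the top of the slide without touching or moving it. I measured the offset from the depth images and pushed at a true height of about 35 mm.

**Possible straddle failure:** during that first pass the reported pose put the grasp point inside the block, although the cameras showed it about 30 mm above the slide's top. If the straddle rule is judged on the reported pose, the run may have failed then. No verdict was given.

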